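# Dip the vacuum pump's oil gauge and show the reading

### The arm

A 6-joint arm with a two-finger parallel gripper is mounted at the origin on the work surface. World frame = base frame: x ahead of the robot, y to its left, z up, the work surface at z = 0. Lengths are in m, angles in degrees, forces in N, time in s.
With the tool pointing down it reaches from about 0.35 to 0.875 m from the base axis. Payload 4.2 kg.
Tool frame: the origin (TCP) lies where the fingers leave the gripper's body, on its centre line; the fingertips stand 70 mm ahead of it and the grasp point (between the pads) lies 51 mm ahead of it; z points along the fingers, y is the direction in which the jaws open and shut (so a half turn about z gives the same grasp; the last joint's range is limited). The gripper opens to 87 mm and grips with 3 to 60 N. Pads are 19 mm wide; open, the fingers measure 117 mm over their backs; the gripper's body (75 mm by 190 mm) begins 51 mm behind the grasp point.
Start: joints at [-51.016, 22.042, 0.453, 0, -68.411, -14.817], TCP at [0.256, -0.57, 0.292] pointing down, gripper open.
Joint ranges: [-179.83, 179.83], [-69.29, 118.12], [-61.27, 80.66], [-181.25, 117.63], [-171.15, -9.14], [-177.46, 177.46]. Speed limits (degrees/s): [159.86, 159.86, 180, 180, 180, 180].

### API

Orientations are given as a 3x3 rotation matrix whose columns are the frame's x, y, z axes.
In Python, from station import sense, capture, camera_model, finish_job gives the robot as it stands.
- The arm moves only by the shell command python3 -m inch 'ROWS'. ROWS is JSON, a list of rows, each an object with "hand": the closure, from 0 (fully open) to 1 (shut); "slide": the shift along the world's x, y, z in cm, a list of three; "yaw": the turn about the world's z in rad. A call has 1 to 10 rows; each row is the pose to reach, as a shift and turn from the pose commanded when the call began; what a row does not reach only later rows make up. A row lasts 1/8 s, in which the tool goes at most 62.5 mm and 10.7 degrees, less where a joint would pass 70% of its speed; a pose out of reach is approached as far as the arm can. A call with a gripper value outside its range is refused whole. The fingers move at their own pace and stop on an object; the grip force is fixed at half the most. Time passes only in rows, so rows that repeat a pose let the fingers close. It gives the time, the measured TCP pose, the force and the opening at its end, in the units of the state.
- sense(): the state, without advancing time (a new reading comes with each control period).
- capture(name): name is "scene" or "top" or "wrist"; returns the picture (384x512x3 uint8, blue, green, red); there is no depth.
- camera_model(name): a dict with "mtx" (3x3 intrinsics, pixels), "xyz" and "orientation" of the camera in the world; the wrist camera has in their place "tool_from_camera" (4x4, takes a point from camera to tool coordinates, whose origin is the TCP and whose axes are the flange's). Camera axes: x right, y up, looking along -z (the intrinsics and any distortion apply to the point x, -y, -z); pixel columns grow to the right and rows downward; lengths in m; the calibration is good to about 2 mm. A picture is of the moment at which its call begins: read the wrist's pose just before it. camera_model takes no time and is no camera call.
- finish_job(): hands the job in, once; it reports no verdict.
The state is a dict: "time_s": time; "joints": joint angles; "joint_velocities": joint speeds; "effort": joint torques, N m; "tcp_pos": TCP position; "ee_rot": TCP orientation; "wrist_force": force on the tool from outside, world axes, zero at the start; "moment": the same for the moment, N m; "gripper_width": opening from 0.0 (shut) to 1.0 (fully open).
Only numpy, scipy, OpenCV 4.12 (cv2) and the standard library are available. Lean on these libraries where they do the work, as an engineer would, in place of code of your own. Each camera call takes 0.05 s, during which the arm holds its last target. There are 200 camera calls.

### The job

Check the oil level of the small vacuum pump: take the dip gauge (black handle, round collar, thin steel rod) out of its compartment in the steel tray, push the rod down the pump's slanting dip neck until its collar stops on the rim, then draw it right out again. Bring it back over the tray and finish with the gripper still holding it there in the air a hand's breadth or two up, rod level and marked side of the tip facing up, tip above the tray, clear of everything and still, so that it can be read without dripping on the bench. Leave the brush, the spatula, the jug and the bottle alone.

Things in the scene. Friction and masses are not known exactly. Their poses are not given: they have to be found in the camera images.
- gauge: Dip gauge, 230 mm long, 0.08-0.15 kg, lying level in a tray compartment, marks up. Origin on its underside below the collar's seating face; x to the tip, z out of the marked side; rod axis at z = 13 mm. Along x (mm): black handle -100 to -6 (18 wide in y, z 0 to 26), steel collar -6 to 0 (26 across), rod 0 to 98 (7 across), flat tip blade to 130 (9 wide, 3 thick, dark cross lines on its +z face).
- gauge_seat (a point): On the gauge: centre of the collar's seating face (towards the tip), on the rod's axis, at (0, 0, 13) mm in the gauge's frame, same axes.
- gauge_tip (a point): On the gauge: the very tip, on the rod's axis, at (130, 0, 13) mm in the gauge's frame, same axes.
- gauge_grip (a point): On the gauge: middle of the handle, on the rod's axis, at (-50, 0, 13) mm in the gauge's frame, same axes.
- neck: The pump's dip neck: fixed steel tube, slanting 45 degrees. Origin: centre of the mouth's rim, 155 mm above the bench. z: out of the mouth along the axis (up and away from the pump); x level; y up and towards the pump. Tube 95 mm long, 20 outside, bore 15; last 16 mm flare to 21 inside, 26 outside: the rim that stops the collar. Hollow behind: the whole rod goes in, only the collar stops it.
- pump: Small vacuum pump, fixed: aluminium oil casing and, behind it, a round motor 120 mm across. Origin on the bench; x along the motor axis, z up. Casing x -147 to 0, y -65 to 65, top 155 mm; neck rim at (-70, -130, 155), mouth to -y. On top: steel flange at (-105, 30) to 194 mm high, black filter at (-40, 35) to 200; carrying handle x 18 to 140, y 0, to 222.
- tray: Fixed stainless tray, 234 (x) by 276 mm (y), walls 13 mm high, floor 3 mm thick. Origin: centre of the underside, on the bench. Two dividers 11.5 mm high along y make three compartments 74 mm wide, centred at x = -77, 0, 77 mm; gauge, brush and spatula lie one in each, in any order, along y, tips to +y.
- brush: Tube brush lying in a tray compartment, 210 mm long, wire handle and bristle head 25 mm thick. To be left alone. Origin: underside, middle; x towards the head.
- spatula: Flat lab spatula lying in a tray compartment, 210 mm long, 10 mm thick black handle and steel blade 18 mm wide. To be left alone. Origin: underside, near the middle; x towards the blade.
- jug: Translucent plastic measuring jug, 94 mm across with handle, 130 mm high, standing beyond the tray. To be left alone. Origin: centre of the underside.
- bottle: Amber reagent bottle, 64 mm across, 150 mm high, standing to the right of the tray. To be left alone. Origin: centre of the underside.
Not all that is in view belongs to the job. Of the things that look like the gauge, take the one that is farthest from the robot's base at the start.

How it is judged:
By the outcome, as a careful person would: the job done as asked, in the order asked, and still so for the second after the job is handed in, while the arm keeps its last pose, push and grip.
It also fails if it takes over 58 s, if anything falls off the work surface, if the arm or the gripper's body presses on something with over 40 N, if the wrist force passes 120 N, or if a joint passes its speed limit or range.

## Working session

There is one attempt and no reset: what is moved stays moved. The work goes in short steps, Python scripts to look and compute and a shell command to move; the robot and the scene stay as the last step left them, time stands still between calls to the robot, and variables do not carry over. Pictures are saved under pics/ and viewed, about 8 in all and at most 12, crops included, and the job is handed in when it is done.

```bash
ls -la; mkdir -p pics
python3 - <<'E'
from station import sense,capture,camera_model
import cv2,numpy as np
s=sense();print(s)
for n in("scene","top"):
    cv2.imwrite(f"pics/{n}0.png",capture(n)); print(n,camera_model(n))
print(camera_model("wrist"))
a=cv2.imread("pics/top0.png");b=cv2.imread("pics/scene0.png")
cv2.imwrite("pics/a.png",cv2.resize(a,(800,600),interpolation=cv2.INTER_CUBIC))
cv2.imwrite("pics/b.png",cv2.resize(b,(800,600),interpolation=cv2.INTER_CUBIC))
E
python3 -m inch --help | head -40
```

```text
total 12
drwxr-xr-x  3 agent agent 4096 Dec  4 22:22 .
drwxr-xr-x 23 root  root  4096 Dec  4 22:22 ..
drwxr-xr-x  2 agent agent 4096 Dec  4 22:22 pics
{'time_s': 0.0, 'joints': array([-5.10159960e+01,  2.20899704e+01,  3.80031305e-01, -2.90443273e-02,
       -6.84120952e+01, -1.48166671e+01]), 'joint_velocities': array([-0.06115173, -0.03624184, -0.07875164,  0.08026858,  0.00029853,
       -0.0402378 ]), 'effort': array([ 8.14839295e-04, -3.90665352e+01,  1.87413418e+01,  4.21994582e+00,
        1.10093155e-02, -1.81922865e-04]), 'tcp_pos': array([ 0.25571352, -0.56979509,  0.29116936]), 'ee_rot': array([[-9.12430160e-01, -4.09231298e-01, -9.73499926e-04],
       [-4.09232447e-01,  9.12428076e-01,  1.95211694e-03],
       [ 8.93813142e-05,  2.17955813e-03, -9.99997621e-01]]), 'wrist_force': array([-1.80917197e-04,  6.01414024e-01,  4.58498487e-01]), 'moment': array([-0.03205899, -0.01002297, -0.016825  ]), 'gripper_width': 0.9979813623655752}
scene {'mtx': array([[429.18866905,   0.        , 255.21899852],
       [  0.        , 429.18866905, 188.87161247],
       [  0.        ,   0.
[... 487 characters left out ...]
.02079737,  0.99424149, -0.10512527],
       [-0.99976867,  0.02010495, -0.0076422 ],
       [-0.00548466,  0.10525989,  0.99442962]])}
{'mtx': array([[299.0243418 ,   0.        , 252.20320403],
       [  0.        , 299.0243418 , 191.00878403],
       [  0.        ,   0.        ,   1.        ]]), 'tool_from_camera': array([[ 6.06079805e-05,  9.55726805e-01,  2.94255450e-01,
         8.17418015e-02],
       [ 9.99999694e-01,  1.71685267e-04, -7.63595624e-04,
        -1.65976675e-03],
       [-7.80308132e-04,  2.94255406e-01, -9.55726502e-01,
        -9.31551127e-02],
       [ 0.00000000e+00,  0.00000000e+00,  0.00000000e+00,
         1.00000000e+00]])}invalid input: not JSON, or not a number
```

View pics/a.png

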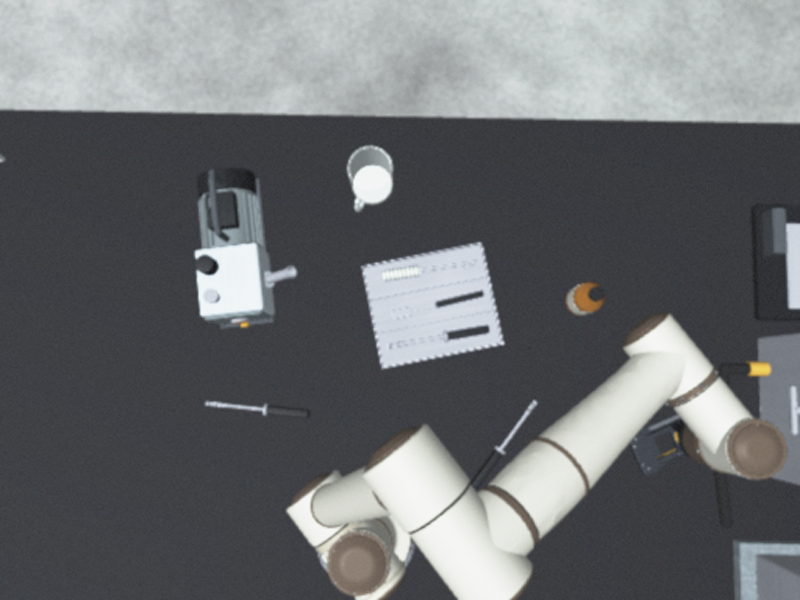

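View pics/b.png

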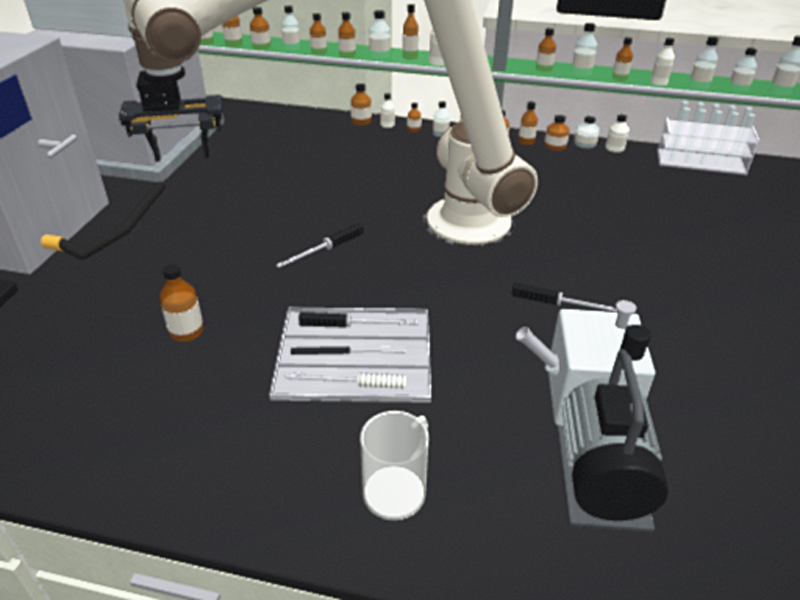

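```bash
cat > h.py <<'E'
import numpy as np,cv2
from station import camera_model
def ray(n,px,st=None):
    m=camera_model(n);K=m["mtx"]
    d=np.linalg.inv(K)@np.array([px[0],px[1],1.]);d=np.array([d[0],-d[1],-d[2]])
    if n=="wrist":
        T=m["tool_from_camera"];R=st["ee_rot"]
        return st["tcp_pos"]+R@T[:3,3],R@T[:3,:3]@d
    return np.array(m["xyz"]),m["orientation"]@d
def at(n,px,z,st=None):
    o,d=ray(n,px,st);return o+d*(z-o[2])/d[2]
def proj(n,P,st=None):
    m=camera_model(n);K=m["mtx"];P=np.asarray(P,float)
    if n=="wrist":
        T=m["tool_from_camera"];R=st["ee_rot"]@T[:3,:3];o=st["tcp_pos"]+st["ee_rot"]@T[:3,3]
    else:R=m["orientation"];o=m["xyz"]
    c=R.T@(P-o);q=K@np.array([c[0],-c[1],-c[2]]);return q[:2]/q[2]
def crop(img,x0,y0,w,h,s,out):
    cv2.imwrite(out,cv2.resize(img[y0:y0+h,x0:x0+w],None,fx=s,fy=s,interpolation=cv2.INTER_CUBIC))
E
python3 - <<'E'
from h import *
for p in[(440,338),(257,408),(510,445)]:
    q=at("top",np.array(p)*.64,.013);print(p,q,np.hypot(*q[:2]))
a=cv2.imread("pics/top0.png");crop(a,115,95,215,150,3.7,"pics/c.png")
E
```

```text
(440, 338) [ 0.4333101  -0.15885199  0.013     ] 0.4615101229174478
(257, 408) [0.2708061  0.24187734 0.013     ] 0.3630985974231723
(510, 445) [ 0.20241451 -0.31519016  0.013     ] 0.3745884047336218
```

View pics/c.png

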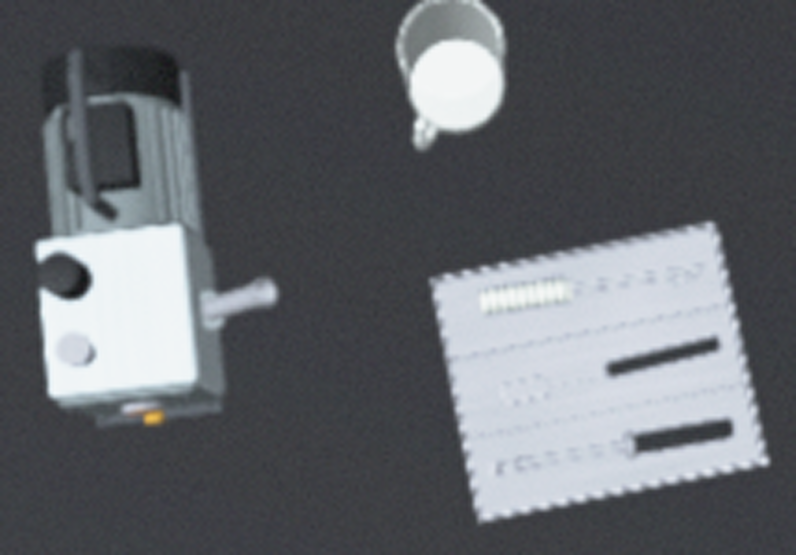

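Run:
```python
from h import *
f=lambda p,z:at("top",(np.array(p)/3.7+[115,95]-.0),z)
def dirn(a,b): d=b-a;return np.degrees(np.arctan2(d[1],d[0])),np.hypot(d[0],d[1])
C=[f(p,.013) for p in[(714,222),(768,463),(480,521),(433,277)]]
print("tray",np.mean(C,0),[dirn(C[i],C[(i+1)%4]) for i in range(4)])
h0,h1,t=f((733,428),.029),f((640,441),.029),f((497,467),.016)
print("gauge tail,coll,tip",h0,h1,t,dirn(h0,t),dirn(h0,h1))
P=[f(p,.155) for p in[(187,225),(38,240),(50,398),(197,385)]]
print("casing",P,[dirn(P[i],P[(i+1)%4]) for i in range(4)])
print("mouth",f((266,290),.155))
```

```text
tray [ 0.50763334 -0.14111238  0.013     ] [(np.float64(-167.06184809711206), np.float64(0.23424149216711562)), (np.float64(102.5306867109574), np.float64(0.2752761254668361)), (np.float64(12.259154419115342), np.float64(0.2351083944129859)), (np.float64(-77.65228024538446), np.float64(0.2724974893100367))]
gauge tail,coll,tip [ 0.45404879 -0.26605628  0.029     ] [ 0.44018015 -0.17977336  0.029     ] [ 0.41388444 -0.04718288  0.016     ] (np.float64(100.39837038170927), np.float64(0.22252806763213356)) (np.float64(99.13130480496446), np.float64(0.0873903924025045))
casing [array([0.61175001, 0.22381532, 0.155     ]), array([0.59601767, 0.35249794, 0.155     ]), array([0.45894661, 0.335192  , 0.155     ]), array([0.4726995 , 0.20944717, 0.155     ])] [(np.float64(96.97021242032682), np.float64(0.12964074499100223)), (np.float64(-172.80418136141157), np.float64(0.138159230119263)), (np.float64(-83.75828724665402), np.float64(0.126494677738347)), (np.float64(5.899459956364382), np.float64(0.13979086994494214))]
mouth [0.55620882 0.15320706 0.155     ]
```

```bash
python3 -m inch '[{"hand":0.58,"slide":[19,34.8,-5],"yaw":1.33},{"hand":0.58,"slide":[19,34.8,-5],"yaw":1.33},{"hand":0.58,"slide":[19,34.8,-5],"yaw":1.33},{"hand":0.58,"slide":[19,34.8,-5],"yaw":1.33},{"hand":0.58,"slide":[19,34.8,-5],"yaw":1.33},{"hand":0.58,"slide":[19,34.8,-5],"yaw":1.33},{"hand":0.58,"slide":[19,34.8,-5],"yaw":1.33},{"hand":0.58,"slide":[19,34.8,-5],"yaw":1.33},{"hand":0.58,"slide":[19,34.8,-5],"yaw":1.33}]'
python3 - <<'E'
from h import *
from station import sense,capture
s=sense();a=capture("wrist");np.save("w1.npy",s,allow_pickle=True);cv2.imwrite("pics/w1.png",a)
print(s["time_s"],s["tcp_pos"],s["ee_rot"],s["gripper_width"])
crop(a,0,0,512,384,1.56,"pics/w1b.png")
E
```

```text
time_s: 1.23
tcp_pos: [0.4456, -0.2225, 0.2421]
ee_rot: [[0.178, -0.984, -0.001], [-0.984, -0.178, 0.0], [-0.0, 0.001, -1.0]]
wrist_force: [-1.0, 0.2, -0.1]
gripper_width: 0.424
1.225 [ 0.44556835 -0.22249916  0.24212323] [[ 1.78145992e-01 -9.84003923e-01 -5.33967758e-04]
 [-9.84004057e-01 -1.78146046e-01  5.36478384e-05]
 [-1.47913928e-04  5.15869292e-04 -9.99999856e-01]] 0.42425013973196063
```

View pics/w1b.png

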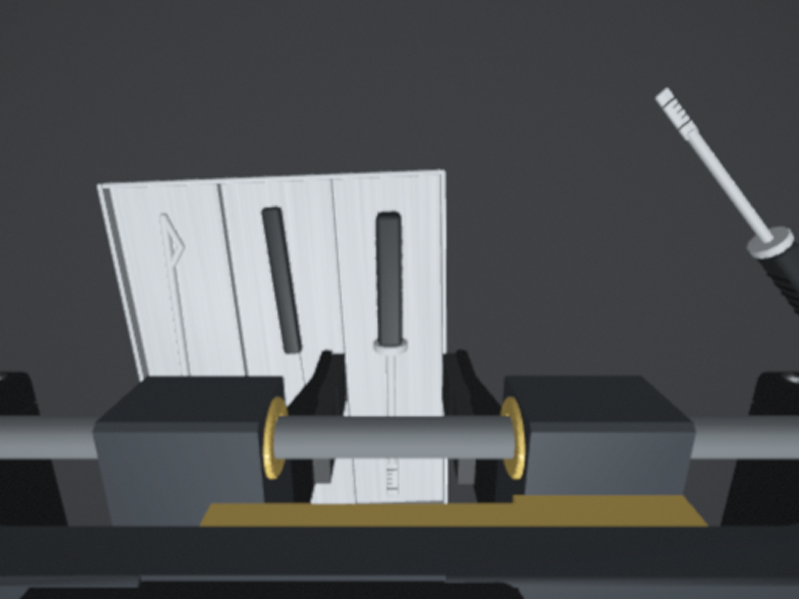

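Run:
```python
from h import *
s=np.load("w1.npy",allow_pickle=True).item()
f=lambda p,z:at("wrist",np.array(p)/1.56,z,s)
t0,c,tip=f((388.5,213),.029),f((390,352),.016),f((392,493),.0175)
print(t0,c,tip)
d=tip-c;print(np.degrees(np.arctan2(d[1],d[0])),np.linalg.norm(d),np.linalg.norm((c-t0)[:2]))
for p in[(375,280),(401.5,280)]:print("handle edge",f(p,.029))
for p in[(375,230),(401.5,230)]:print("handle edge",f(p,.029))
for p in[(341,330),(444,330)]:print("comp walls",f(p,.0125))
```

```text
[ 0.45657078 -0.26740141  0.029     ] [ 0.43739276 -0.16528329  0.016     ] [ 0.41381918 -0.04283581  0.0175    ]
100.89725208212782 0.124705047846694 0.10390334773589634
handle edge [ 0.4576961  -0.22137979  0.029     ]
handle edge [ 0.43998675 -0.22458153  0.029     ]
handle edge [ 0.46336596 -0.25491497  0.029     ]
handle edge [ 0.44621868 -0.25801731  0.029     ]
comp walls [ 0.47592803 -0.17471225  0.0125    ]
comp walls [ 0.40092703 -0.18826156  0.0125    ]
```

```bash
python3 -m inch '[{"hand":0.65,"slide":[0.27,-0.15,-5],"yaw":0.007},{"hand":0.65,"slide":[0.27,-0.15,-10],"yaw":0.007},{"hand":0.65,"slide":[0.27,-0.15,-13],"yaw":0.007},{"hand":0.65,"slide":[0.27,-0.15,-15],"yaw":0.007},{"hand":0.65,"slide":[0.27,-0.15,-16.6],"yaw":0.007},{"hand":0.65,"slide":[0.27,-0.15,-16.6],"yaw":0.007}]'
```

```text
time_s: 2.02
tcp_pos: [0.4475, -0.2246, 0.0753]
ee_rot: [[0.184, -0.983, -0.003], [-0.983, -0.184, 0.0], [-0.001, 0.003, -1.0]]
wrist_force: [-0.2, 0.6, 0.8]
gripper_width: 0.348
```

Clear. Close, then lift a little.

```bash
python3 -m inch '[{"hand":1,"slide":[0,0,0],"yaw":0},{"hand":1,"slide":[0,0,0],"yaw":0},{"hand":1,"slide":[0,0,0],"yaw":0},{"hand":1,"slide":[0,0,0],"yaw":0},{"hand":1,"slide":[0,0,2],"yaw":0},{"hand":1,"slide":[0,0,6],"yaw":0},{"hand":1,"slide":[0,0,12],"yaw":0},{"hand":1,"slide":[0,0,12],"yaw":0}]'
python3 - <<'E'
from h import *
from station import sense,capture
s=sense();a=capture("wrist");b=capture("scene");np.save("w2.npy",s,allow_pickle=True)
print(s["tcp_pos"],s["wrist_force"],s["moment"],s["gripper_width"])
x=cv2.resize(a,(400,300));y=cv2.resize(b[150:300,130:330],(400,300),interpolation=cv2.INTER_CUBIC)
cv2.imwrite("pics/w2.png",a);cv2.imwrite("pics/s2.png",b);cv2.imwrite("pics/d.png",np.hstack([x,y]))
E
```

```text
time_s: 3.02
tcp_pos: [0.4511, -0.224, 0.2008]
ee_rot: [[0.188, -0.982, 0.011], [-0.982, -0.188, -0.002], [0.004, -0.01, -1.0]]
wrist_force: [0.6, 0.3, -2.4]
gripper_width: 0.204
[ 0.4510898  -0.22399548  0.20078128] [ 0.5695259   0.2617386  -2.39337521] [-0.00452459  0.11387409 -0.03909951] 0.20383386468459525
```

View pics/d.png

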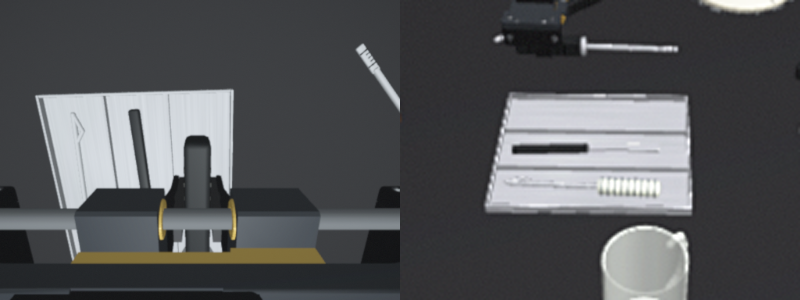

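```bash
python3 -m inch '[{"hand":1,"slide":[4,4,1.5],"yaw":-0.073},{"hand":1,"slide":[8,8,1.5],"yaw":-0.073},{"hand":1,"slide":[12,12,1.5],"yaw":-0.073},{"hand":1,"slide":[13,13.2,1.5],"yaw":-0.073},{"hand":1,"slide":[13,13.2,1.5],"yaw":-0.073},{"hand":1,"slide":[13,13.2,1.5],"yaw":-0.073}]'
python3 - <<'E'
from h import *
from station import sense,capture
s=sense();a=capture("top");b=capture("scene");np.save("s3.npy",s,allow_pickle=True)
print(s["tcp_pos"],s["ee_rot"][:,0],s["wrist_force"],s["gripper_width"])
cv2.imwrite("pics/t3.png",a);cv2.imwrite("pics/s3.png",b)
for p in[(.553,.152,.155),(.56,.092,.16)]:print(proj("top",p),proj("scene",p))
x=cv2.resize(a[140:210,160:226],None,fx=6,fy=6,interpolation=cv2.INTER_CUBIC)
y=cv2.resize(b[180:250,290:356],None,fx=6,fy=6,interpolation=cv2.INTER_CUBIC)
cv2.imwrite("pics/e.png",np.hstack([x,y]))
E
```

```text
time_s: 3.88
tcp_pos: [0.5771, -0.0925, 0.2101]
ee_rot: [[0.114, -0.994, -0.003], [-0.994, -0.114, -0.0], [-0.0, 0.003, -1.0]]
wrist_force: [0.4, -0.5, -0.5]
gripper_width: 0.209
[ 0.57714619 -0.09250173  0.21012067] [ 1.13627316e-01 -9.93523402e-01 -2.86225636e-04] [ 0.4098076  -0.46542071 -0.51362068] 0.2089026332173153
[187.23281242 174.38030251] [332.17669322 211.4304175 ]
[205.90172578 172.34295535] [307.9248973  207.98157841]
```

View pics/e.png

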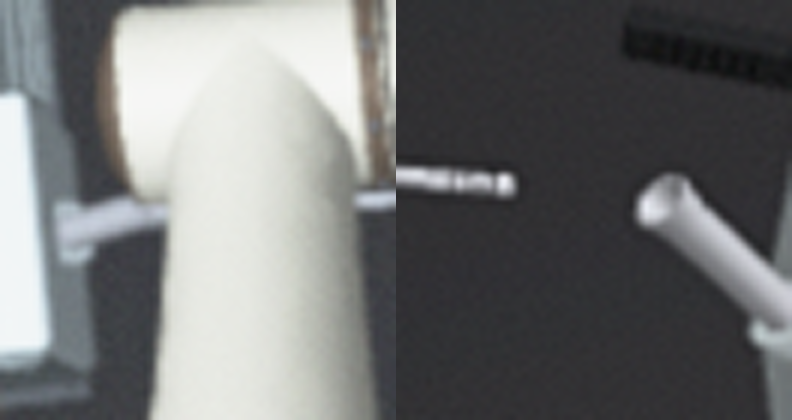

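Run:
```python
from h import *
s=np.load("s3.npy",allow_pickle=True).item()
def tri(a,b):
    (o1,d1),(o2,d2)=ray("top",a),ray("scene",b)
    t=np.linalg.lstsq(np.c_[d1,-d2],o2-o1,rcond=None)[0]
    p,q=o1+t[0]*d1,o2+t[1]*d2;return (p+q)/2,np.linalg.norm(p-q)
print(tri((187.4,173.5),(333.8,213.3)))
print("at .155 top/scene",at("top",(187.4,173.5),.155),at("scene",(333.8,213.3),.155))
v=-s["ee_rot"][:,0]
tip=s["tcp_pos"]+[0,0,-.059]+.185*v
print("tip calc",tip,proj("scene",tip),"seen 309.5 210.5 ->",at("scene",(309.5,210.5),tip[2]))
```

```text
(array([0.55612555, 0.15434458, 0.15195219]), np.float64(0.004553857753907033))
at .155 top/scene [0.55584901 0.15156915 0.155     ] [0.55903166 0.1565108  0.155     ]
tip calc [0.55612513 0.0913001  0.15117363] [307.54148197 209.59301839] seen 309.5 210.5 -> [0.55838101 0.0965156  0.15117363]
```

Run:
```python
from h import *
M=np.array([.5565,.1515,.155])
for a in(4,6,7,8,10):
    r=np.radians(a);v=np.array([-np.sin(r),np.cos(r),0])
    print(a,proj("top",M+.065*v-[0,0,.065]),proj("scene",M+.065*v-[0,0,.065]))
a=cv2.imread("pics/top0.png");b=cv2.imread("pics/scene0.png")
x=cv2.resize(a[155:195,160:200],None,fx=10,fy=10,interpolation=cv2.INTER_CUBIC)
y=cv2.resize(b[200:240,325:365],None,fx=10,fy=10,interpolation=cv2.INTER_CUBIC)
cv2.imwrite("pics/f.png",np.hstack([x,y]))
```

```text
4 [170.94418642 177.19593766] [354.41738599 234.11639799]
6 [170.97613536 177.8679371 ] [354.38088025 233.49490879]
7 [171.00099216 178.20332222] [354.35091488 233.18379256]
8 [171.0317629  178.53816114] [354.31317767 232.87255741]
10 [171.1110125  179.20579161] [354.21451124 232.25011434]
```

View pics/f.png

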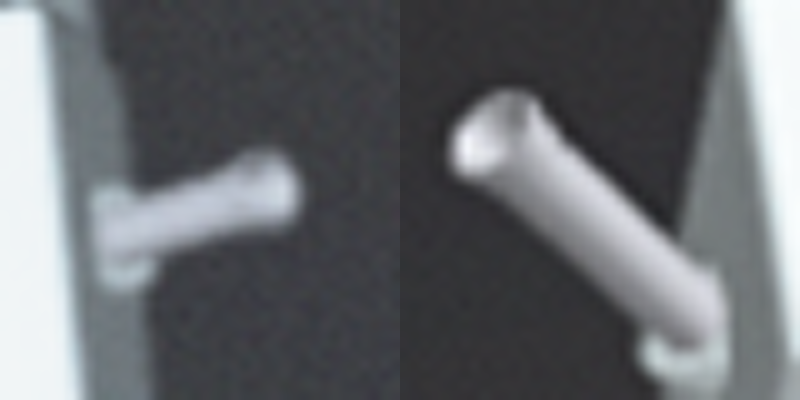

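```bash
python3 -m inch '[{"hand":1,"slide":[0.4,1.5,0.1],"yaw":0},{"hand":1,"slide":[0.2,3.5,0.1],"yaw":0},{"hand":1,"slide":[0.1,5.2,0.1],"yaw":0},{"hand":1,"slide":[0.1,5.2,0.1],"yaw":0},{"hand":1,"slide":[0.1,5.2,0.1],"yaw":0}]'
python3 - <<'E'
from h import *
from station import sense,capture
s=sense();a=capture("top");b=capture("scene");np.save("s4.npy",s,allow_pickle=True)
print(s["tcp_pos"],s["ee_rot"][:,0],s["wrist_force"])
x=cv2.resize(a[155:195,160:200],None,fx=10,fy=10,interpolation=cv2.INTER_CUBIC)
y=cv2.resize(b[195:235,315:355],None,fx=10,fy=10,interpolation=cv2.INTER_CUBIC)
cv2.imwrite("pics/g.png",np.hstack([x,y]))
E
```

```text
time_s: 4.6
tcp_pos: [0.5795, -0.0392, 0.2123]
ee_rot: [[0.116, -0.993, -0.0], [-0.993, -0.116, -0.0], [0.0, 0.0, -1.0]]
wrist_force: [1.0, -0.4, -1.8]
gripper_width: 0.204
[ 0.57952535 -0.03923369  0.21231912] [ 1.15613232e-01 -9.93294300e-01  1.17954951e-04] [ 0.97850246 -0.3695436  -1.82018319]
```

View pics/g.png

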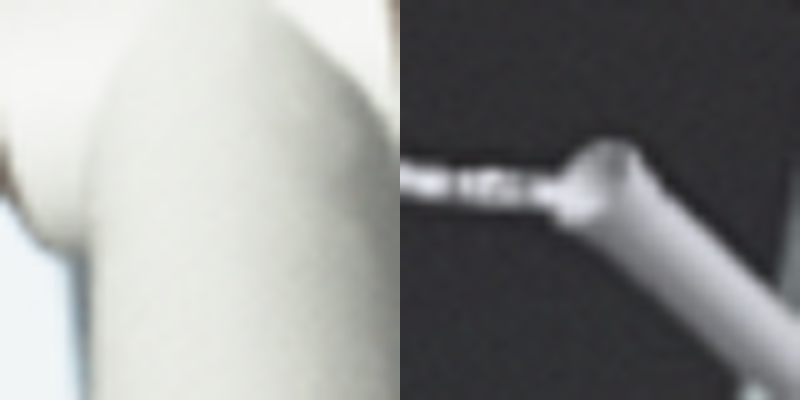

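```bash
python3 -m inch '[{"hand":1,"slide":[-0.25,1.0,-0.1],"yaw":0},{"hand":1,"slide":[-0.36,2.05,-0.13],"yaw":0},{"hand":1,"slide":[-0.36,2.05,-0.13],"yaw":0},{"hand":1,"slide":[-0.38,2.2,1.5],"yaw":0},{"hand":1,"slide":[-0.41,2.5,3.07],"yaw":0},{"hand":1,"slide":[-0.46,2.9,4.6],"yaw":0},{"hand":1,"slide":[-0.53,3.48,6.15],"yaw":0},{"hand":1,"slide":[-0.53,3.48,6.15],"yaw":0}]'
python3 - <<'E'
from h import *
from station import sense,capture
s=sense();b=capture("scene");np.save("s5.npy",s,allow_pickle=True)
print(s["tcp_pos"],s["wrist_force"],s["moment"])
crop(b,240,130,130,95,6,"pics/i.png")
E
```

```text
time_s: 5.7
tcp_pos: [0.5747, -0.0046, 0.2759]
ee_rot: [[0.116, -0.993, 0.003], [-0.993, -0.116, 0.001], [-0.0, -0.003, -1.0]]
wrist_force: [0.2, -0.6, -0.9]
gripper_width: 0.206
[ 0.5746973  -0.00458305  0.27588703] [ 0.23243531 -0.58581119 -0.86261784] [-0.44673815  0.13461808  0.04447407]
```

View pics/i.png

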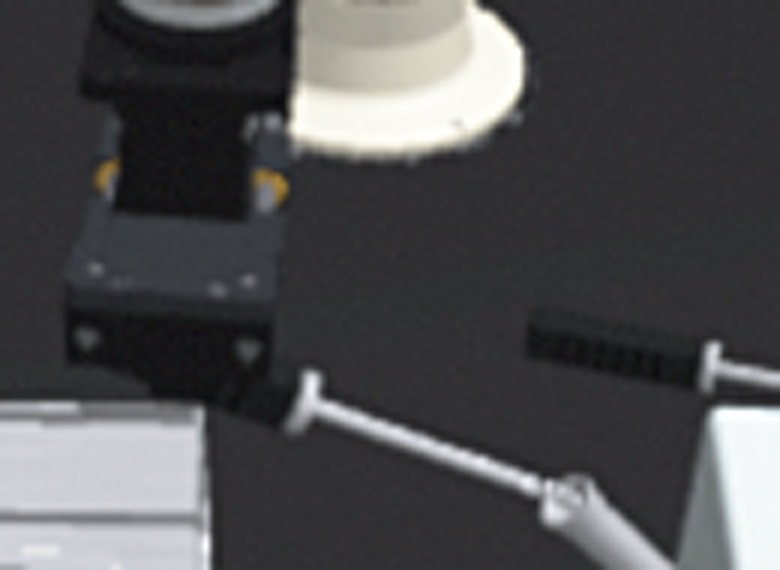

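```bash
python3 -m inch '[{"hand":1,"slide":[-0.08,0.72,1.45],"yaw":0},{"hand":1,"slide":[-0.17,1.49,2.85],"yaw":0},{"hand":1,"slide":[-0.29,2.48,4.15],"yaw":0},{"hand":1,"slide":[-0.42,3.57,5.35],"yaw":0},{"hand":1,"slide":[-0.57,4.87,6.35],"yaw":0},{"hand":1,"slide":[-0.57,4.87,6.35],"yaw":0}]'
python3 - <<'E'
from h import *
from station import sense,capture
s=sense();b=capture("scene");np.save("s6.npy",s,allow_pickle=True)
print(s["tcp_pos"],s["wrist_force"],s["moment"])
M=np.array([.556,.152,.155]);G=s["tcp_pos"]-[0,0,.051];d=G-M
v=np.array([-.116,.993,0]);n=np.array([.993,.116,0]);print("f,z,lat",d@v,d[2],d@n)
cv2.imwrite("pics/s6.png",b);crop(b,240,110,130,97,6,"pics/j.png")
E
```

```text
time_s: 6.5
tcp_pos: [0.5685, 0.0454, 0.3379]
ee_rot: [[0.116, -0.993, 0.001], [-0.993, -0.116, 0.002], [-0.002, -0.001, -1.0]]
wrist_force: [-0.0, -0.5, -1.6]
gripper_width: 0.201
[0.5685023  0.04542037 0.33791873] [-1.15911344e-03 -5.03718353e-01 -1.57486212e+00] [-0.10793557  0.03669311 -0.03626858]
f,z,lat -0.10728383608477891 0.13191873069198964 5.154453342418405e-05
```

View pics/j.png

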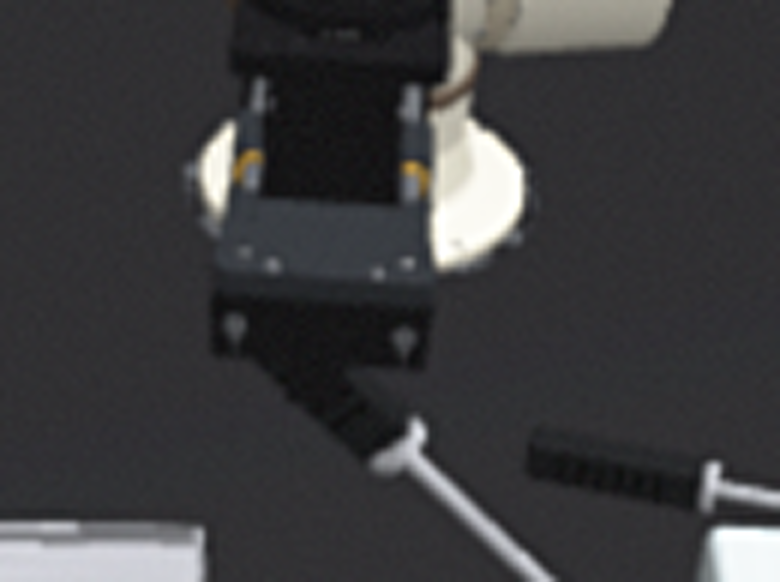

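```bash
python3 -m inch '[{"hand":1,"slide":[0,0,-0.71],"yaw":0},{"hand":1,"slide":[-0.02,0.18,-1.51],"yaw":0},{"hand":1,"slide":[-0.17,1.45,-2.79],"yaw":0},{"hand":1,"slide":[-0.29,2.5,-3.85],"yaw":0},{"hand":1,"slide":[-0.41,3.55,-4.91],"yaw":0},{"hand":1,"slide":[-0.54,4.61,-5.97],"yaw":0},{"hand":1,"slide":[-0.66,5.66,-7.03],"yaw":0},{"hand":1,"slide":[-0.74,6.36,-7.74],"yaw":0},{"hand":1,"slide":[-0.74,6.36,-7.74],"yaw":0}]'
python3 - <<'E'
from h import *
from station import sense,capture
s=sense();b=capture("scene");np.save("s7.npy",s,allow_pickle=True)
print(s["tcp_pos"],s["wrist_force"],s["moment"])
M=np.array([.556,.152,.155]);G=s["tcp_pos"]-[0,0,.051];d=G-M
v=np.array([-.116,.993,0]);n=np.array([.993,.116,0]);print("f,z,lat",d@v,d[2],d@n,"p,wout",(d@v+d[2])*.707,(d[2]-d@v)*.707)
cv2.imwrite("pics/s7.png",b);crop(b,270,130,110,110,5.4,"pics/k.png")
E
```

```text
time_s: 7.68
tcp_pos: [0.5611, 0.1086, 0.2589]
ee_rot: [[0.115, -0.993, -0.0], [-0.993, -0.115, 0.001], [-0.001, 0.0, -1.0]]
wrist_force: [-0.7, 4.6, -0.1]
gripper_width: 0.206
[0.561062   0.10863646 0.25890021] [-0.66512077  4.57331527 -0.05651363] [ 1.54810404  0.16931993 -0.04231775]
f,z,lat -0.04364718786055462 0.05290020786697072 -3.608319273714694e-06 p,wout 0.006541885144536186 0.0682590087793604
```

View pics/k.png

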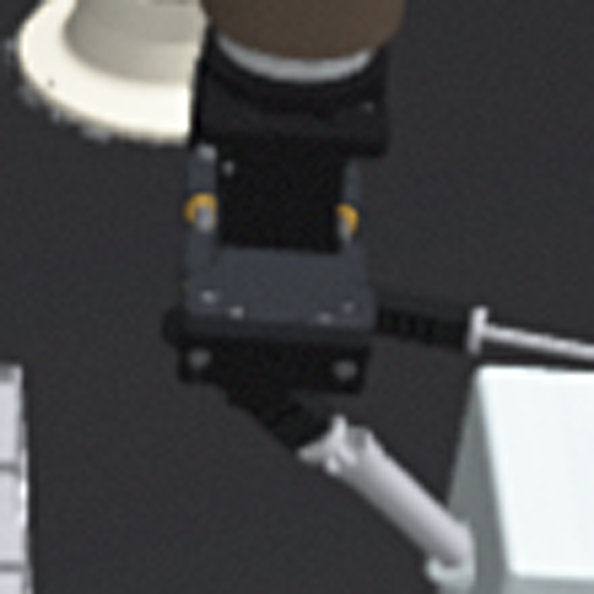

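```bash
python3 -m inch '[{"hand":1,"slide":[-0.08,0.67,-0.46],"yaw":0},{"hand":1,"slide":[-0.1,0.88,-0.67],"yaw":0},{"hand":1,"slide":[-0.13,1.1,-0.88],"yaw":0},{"hand":1,"slide":[-0.13,1.1,-0.88],"yaw":0}]'; python3 -m inch '[{"hand":1,"slide":[-0.02,0.2,-0.2],"yaw":0},{"hand":1,"slide":[-0.02,0.2,-0.2],"yaw":0},{"hand":1,"slide":[-0.02,0.2,-0.2],"yaw":0}]'
python3 - <<'E'
from h import *
from station import sense,capture
s=sense();b=capture("scene");np.save("s8.npy",s,allow_pickle=True)
M=np.array([.556,.152,.155]);G=s["tcp_pos"]-[0,0,.051];d=G-M
v=np.array([-.116,.993,0]);print("p,wout",(d@v+d[2])*.707,(d[2]-d@v)*.707)
cv2.imwrite("pics/s8.png",b);crop(b,310,190,50,50,11,"pics/l.png")
E
```

```text
time_s: 8.22
tcp_pos: [0.5599, 0.1166, 0.2525]
ee_rot: [[0.115, -0.993, -0.0], [-0.993, -0.115, -0.004], [0.004, 0.001, -1.0]]
wrist_force: [-1.1, -4.9, 6.1]
gripper_width: 0.207
time_s: 8.6
tcp_pos: [0.5599, 0.117, 0.2524]
ee_rot: [[0.116, -0.993, 0.001], [-0.993, -0.116, -0.007], [0.007, -0.0, -1.0]]
wrist_force: [-2.1, -10.5, 13.9]
gripper_width: 0.203
p,wout 0.007905426964305292 0.05771911447781259
```

View pics/l.png

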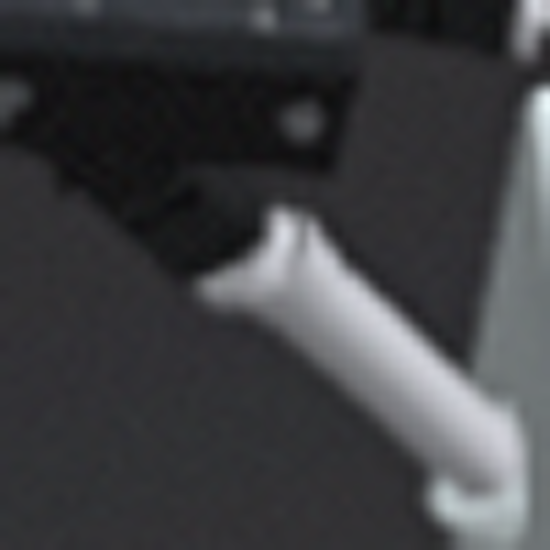

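```bash
python3 -m inch '[{"hand":1,"slide":[0.1,-0.88,0.88],"yaw":0},{"hand":1,"slide":[0.2,-1.76,1.77],"yaw":0},{"hand":1,"slide":[0.41,-3.51,3.54],"yaw":0},{"hand":1,"slide":[0.62,-5.27,5.3],"yaw":0},{"hand":1,"slide":[0.82,-7.02,7.07],"yaw":0},{"hand":1,"slide":[1.03,-8.78,8.84],"yaw":0},{"hand":1,"slide":[1.23,-10.53,10.6],"yaw":0},{"hand":1,"slide":[1.39,-11.9,12],"yaw":0},{"hand":1,"slide":[1.39,-11.9,12],"yaw":0}]'
python3 - <<'E'
from h import *
from station import sense,capture
s=sense();b=capture("scene");cv2.imwrite("pics/s9.png",b);np.save("s9.npy",s,allow_pickle=True)
v=-s["ee_rot"][:,0];G=s["tcp_pos"]-[0,0,.051]
print(s["tcp_pos"],s["gripper_width"],s["wrist_force"])
# compare angles by difference against the pre-grasp background along the predicted rod
a=cv2.imread("pics/scene0.png").astype(int);g=b.astype(int).mean(2)
best=[]
for th in range(20,75,2):
    t=np.radians(th);u=v*np.cos(t)-np.array([0,0,1])*np.sin(t);nn=v*np.sin(t)+np.array([0,0,1])*np.cos(t)
    P=[proj("scene",G-.008*nn+(.055+x)*u) for x in np.arange(.01,.128,.004)]
    vals=[g[int(round(q[1])),int(round(q[0]))] for q in P]
    best.append((round(np.mean(vals),1),th,[int(x) for x in vals[::4]]))
for r in sorted(best,reverse=True)[:5]:print(r)
E
```

```text
time_s: 9.78
tcp_pos: [0.5739, 0.0006, 0.3699]
ee_rot: [[0.113, -0.994, 0.002], [-0.994, -0.113, 0.0], [-0.0, -0.002, -1.0]]
wrist_force: [0.6, -0.6, -1.1]
gripper_width: 0.206
[0.57390684 0.00058872 0.36990385] 0.2057683782292612 [ 0.58316016 -0.60239886 -1.11161839]
(np.float64(179.9), 44, [201, 181, 192, 177, 181, 191, 194, 170])
(np.float64(169.0), 46, [187, 203, 197, 189, 173, 161, 167, 132])
(np.float64(88.4), 48, [174, 127, 117, 93, 80, 50, 49, 48])
(np.float64(62.5), 42, [166, 110, 63, 46, 43, 45, 47, 49])
(np.float64(57.6), 54, [149, 49, 53, 52, 51, 53, 52, 53])
```

```bash
python3 -m inch '[{"hand":1,"slide":[-2,-3,0],"yaw":0.02},{"hand":1,"slide":[-5.5,-6.5,0],"yaw":0.05},{"hand":1,"slide":[-9,-10.5,-2],"yaw":0.072},{"hand":1,"slide":[-12,-14.5,-5],"yaw":0.072},{"hand":1,"slide":[-13.74,-16.6,-8],"yaw":0.072},{"hand":1,"slide":[-13.74,-16.6,-11],"yaw":0.072},{"hand":1,"slide":[-13.74,-16.6,-11],"yaw":0.072},{"hand":1,"slide":[-13.74,-16.6,-11],"yaw":0.072}]'
```

```text
time_s: 10.82
tcp_pos: [0.4371, -0.1643, 0.2598]
ee_rot: [[0.187, -0.982, 0.001], [-0.982, -0.187, -0.001], [0.001, -0.001, -1.0]]
wrist_force: [0.1, 0.5, -1.6]
gripper_width: 0.206
```

```bash
python3 -m inch '[{"hand":1,"slide":[-0.06,-0.14,-3.5],"yaw":0},{"hand":1,"slide":[-0.06,-0.14,-6],"yaw":0},{"hand":1,"slide":[-0.06,-0.14,-6.6],"yaw":0},{"hand":1,"slide":[0.15,-1.27,-7.75],"yaw":0},{"hand":1,"slide":[0.33,-2.2,-9],"yaw":0},{"hand":1,"slide":[0.51,-3.2,-10.3],"yaw":0},{"hand":1,"slide":[0.51,-3.2,-10.3],"yaw":0}]'
cat > ang.py <<'E'
from h import *
from station import sense,capture
def ang(rng,off=.008,L=.055):
    s=sense();b=capture("scene");g=b.astype(float).mean(2).astype(np.float32)
    v=-s["ee_rot"][:,0];G=s["tcp_pos"]-[0,0,.051]
    x=np.arange(.01,.128,.002);r=[]
    for th in rng:
        t=np.radians(th);u=v*np.cos(t)-np.array([0,0,1])*np.sin(t);nn=v*np.sin(t)+np.array([0,0,1])*np.cos(t)
        P=np.array([proj("scene",G-off*nn+(L+a)*u) for a in x],np.float32)
        val=cv2.remap(g,P[:,0].reshape(1,-1),P[:,1].reshape(1,-1),cv2.INTER_LINEAR)[0]
        r.append((round(float(val.mean()),1),th))
    return s,b,r
E
python3 -c "
from ang import *
s,b,r=ang(range(10,56,3));cv2.imwrite('pics/s10.png',b);print(r,s['wrist_force'])"
```

```text
time_s: 11.7
tcp_pos: [0.4412, -0.1974, 0.1549]
ee_rot: [[0.184, -0.983, -0.001], [-0.983, -0.184, 0.0], [-0.0, 0.001, -1.0]]
wrist_force: [-0.4, -0.6, -0.7]
gripper_width: 0.206
[(50.1, 10), (50.0, 13), (57.9, 16), (74.5, 19), (101.9, 22), (134.3, 25), (188.8, 28), (182.3, 31), (179.1, 34), (176.5, 37), (184.1, 40), (190.5, 43), (190.2, 46), (192.5, 49), (194.4, 52), (196.3, 55)] [-0.36769069 -0.58286257 -0.68215593]
```

```bash
python3 -m inch '[{"hand":1,"slide":[0.14,-0.75,-1.45],"yaw":0},{"hand":1,"slide":[0.27,-1.46,-2.9],"yaw":0},{"hand":1,"slide":[0.37,-2.0,-4.4],"yaw":0},{"hand":1,"slide":[0.45,-2.42,-5.95],"yaw":0},{"hand":1,"slide":[0.5,-2.65,-7],"yaw":0},{"hand":1,"slide":[0.52,-2.77,-7.6],"yaw":0},{"hand":1,"slide":[0.52,-2.77,-7.8],"yaw":0},{"hand":1,"slide":[0.52,-2.77,-7.95],"yaw":0},{"hand":1,"slide":[0.52,-2.77,-7.95],"yaw":0}]'
```

```text
time_s: 12.88
tcp_pos: [0.4465, -0.225, 0.0781]
ee_rot: [[0.188, -0.982, -0.0], [-0.982, -0.188, -0.001], [0.001, 0.0, -1.0]]
wrist_force: [-3.7, -1.2, 11.8]
gripper_width: 0.205
```

```bash
python3 -m inch '[{"hand":1,"slide":[0,0,-0.12],"yaw":0},{"hand":1,"slide":[0,0,-0.12],"yaw":0},{"hand":1,"slide":[0,0,-0.12],"yaw":0}]'
python3 - <<'E'
from h import *
from station import sense,capture
s=sense();a=capture("wrist");cv2.imwrite("pics/w11.png",a);print(s["moment"],s["wrist_force"])
E
```

```text
time_s: 13.25
tcp_pos: [0.4465, -0.225, 0.0781]
ee_rot: [[0.188, -0.982, 0.0], [-0.982, -0.188, -0.002], [0.002, 0.0, -1.0]]
wrist_force: [-5.2, 0.2, 20.4]
gripper_width: 0.208
[0.28873876 1.94909606 0.10908012] [-5.20145613  0.24023107 20.39144529]
```

```bash
python3 -m inch '[{"hand":1,"slide":[0,0,0.5],"yaw":0},{"hand":1,"slide":[0,0,2],"yaw":0},{"hand":1,"slide":[0,0,5],"yaw":0},{"hand":1,"slide":[0,0,9],"yaw":0},{"hand":1,"slide":[0,0,13],"yaw":0},{"hand":1,"slide":[0,0,15],"yaw":0},{"hand":1,"slide":[0,0,15],"yaw":0},{"hand":1,"slide":[0,0,15],"yaw":0},{"hand":1,"slide":[0,0,15],"yaw":0}]'
python3 - <<'E'
from ang import *
for L in(.053,.056):
  for off in(.006,.009,.011):
    s,b,r=ang(np.arange(-8,9,1.),off,L);print(L,off,sorted(r,reverse=True)[:4])
cv2.imwrite("pics/s12.png",b);cv2.imwrite("pics/w12.png",capture("wrist"));print(s["wrist_force"],s["tcp_pos"])
v=-s["ee_rot"][:,0];G=s["tcp_pos"]-[0,0,.060]
for x in(.06,.18):print(proj("scene",G+x*v))
g=b.mean(2)
q=[proj("scene",G+x*v) for x in np.arange(.06,.2,.02)]
for p in q:
    c=int(round(p[0]));col=g[int(p[1])-7:int(p[1])+8,c];print(c,round(p[1],1),int(p[1])-7,col.astype(int))
E
```

```text
time_s: 14.42
tcp_pos: [0.4458, -0.2241, 0.2238]
ee_rot: [[0.186, -0.983, -0.003], [-0.983, -0.186, 0.001], [-0.001, 0.003, -1.0]]
wrist_force: [-0.2, 0.9, -1.0]
gripper_width: 0.202
0.053 0.006 [(187.7, np.float64(2.0)), (184.3, np.float64(3.0)), (156.5, np.float64(4.0)), (150.0, np.float64(1.0))]
0.053 0.009 [(195.1, np.float64(1.0)), (180.8, np.float64(2.0)), (173.1, np.float64(0.0)), (143.6, np.float64(3.0))]
0.053 0.011 [(194.8, np.float64(0.0)), (184.9, np.float64(1.0)), (165.1, np.float64(-1.0)), (146.5, np.float64(2.0))]
0.056 0.006 [(189.6, np.float64(2.0)), (186.3, np.float64(3.0)), (155.3, np.float64(4.0)), (149.3, np.float64(1.0))]
0.056 0.009 [(197.6, np.float64(1.0)), (183.5, np.float64(2.0)), (172.5, np.float64(0.0)), (143.7, np.float64(3.0))]
0.056 0.011 [(195.9, np.float64(0.0)), (188.3, np.float64(1.0)), (162.1, np.float64(-1.0)), (148.8, np.float64(2.0))]
[ 0.10101773 -0.05326345 -1.33808032] [ 0.44641294 -0.22429539  0.22487406]
[222.4061147  163.81588697]
[265.24248109 165.11221442]
222 163.8 156 [ 48  48  47  47  81  87  96 117 182 172 112  82  72  62  52]
230 164.0 157 [ 49  50  49  48  48  38  67 197 207 131  60  44  47  50  51]
237 164.2 157 [ 49  50  50  48  47  42  56 156 201 153  73  45  46  47  50]
244 164.5 157 [ 47  48  49  50  47  44  47 114 196 175  95  45  47  47  49]
251 164.7 157 [ 50  49  47  49  47  46  43  83 195 188 107  50  47  47  49]
258 164.9 157 [ 50  49  49  52  48  49  40  58 162 212 154  64  44  47  48]
265 165.1 158 [ 48  47  51  49  50  42  52 121 156 128  73  45  46  47  48]
272 165.3 158 [49 49 49 50 48 51 49 48 49 48 48 49 49 49 50]
```

```bash
python3 -m inch '[{"hand":1,"slide":[0,0,0],"yaw":0},{"hand":1,"slide":[0,0,0],"yaw":0},{"hand":1,"slide":[0,0,0],"yaw":0},{"hand":1,"slide":[0,0,0],"yaw":0}]'
python3 - <<'E'
from h import *
from station import sense,capture,finish_job
s=sense();b=capture("scene").astype(int);a=cv2.imread("pics/scene0.png").astype(int)
d=np.abs(a-b).mean(2)
for n,(x0,x1,y0,y1) in dict(spat=(185,262,219,231),brush=(180,264,236,252),jug=(228,278,260,335),bottle=(100,132,168,220)).items():print(n,d[y0:y1,x0:x1].mean().round(1),d[y0:y1,x0:x1].max().round())
print(np.abs(s["joint_velocities"]).max(),s["tcp_pos"],s["gripper_width"],s["time_s"])
tip=at("top",(0,0),0);v=-s["ee_rot"][:,0];t=s["tcp_pos"]+.185*v
c=np.array([.5076,-.1411]);r=np.radians(12.4);R=np.array([[np.cos(r),np.sin(r)],[-np.sin(r),np.cos(r)]]);print("tip in tray",R@(t[:2]-c))
E
```

```text
time_s: 15.28
tcp_pos: [0.4465, -0.2243, 0.2254]
ee_rot: [[0.186, -0.983, 0.0], [-0.983, -0.186, -0.0], [0.0, -0.0, -1.0]]
wrist_force: [-0.4, 0.0, -1.5]
gripper_width: 0.205
spat 2.9 6.0
brush 3.1 6.0
jug 2.3 7.0
bottle 2.0 6.0
0.07479025022890996 [ 0.44648674 -0.22429582  0.22537613] 0.20494413722811913 15.275
tip in tray [-0.07210486  0.1167879 ]
```

```bash
python3 -c "
from station import finish_job
print(finish_job())"
```

```text
the job is handed in; nothing more can be done
None
```

The gauge has been dipped, drawn right out and brought back. The gripper now holds it level over the tray, and the job was handed in at 15.3 s of the 58 s allowed.

**What I did**
- **Pick-up:** I took the gauge from the tray compartment nearest the robot. It lay 0.46 m from the base, against 0.36 m and 0.37 m for the two lookalikes.
- **Tilt:** The arm's moves cannot tilt the tool. I hooked the tip under the neck's upper lip and raised the hand, which turned the gauge to about 45° in the grip.
- **Dip:** I pushed the rod in until the collar stopped on the rim. Motion stopped with about 17 N along the axis, and the picture showed the collar on the rim. I then drew it out until the tip was about 4 cm clear of the mouth.
- **Level:** I set the gauge down flat in its own compartment to level it, then lifted it. The tip touched the tray floor while doing this, so some oil may have been wiped off it.

**Last checks**
- The rod is level to about 0.5°. Its axis is about 16 cm above the bench, the arm is still and the grip is holding.
- The tip is about 2 cm inside the tray's edge.
- The spatula, brush, jug and bottle look the same as at the start; the picture differences are only noise.

**Uncertain or disagreeing**
- The scene and top cameras disagreed by about 5 mm on the neck's position, so I worked from the tip and mouth seen in the same picture.
- The gauge shifted about 3 mm in the grip during the work.
- I had used all 12 viewings, so the final checks were done by image code. The marks facing up was not looked at again; it follows from how the gauge turned in the grip.

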